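Return the scanned wand, present the next one to the scanner

TASK

The blue wand has been scanned: put it from the white stand back upright into its own blue holder, fully home, and let go of it. Then draw the orange wand out of its holder and, striped end lowest, hold it in the air tipped over by about 45 degrees, with its stripes about 10 cm in front of the middle of the scanner's window and the wand slanting across the window rather than pointing at it; finish still holding it there, without touching the scanner, and leave the green wand, mouse, tape and carton alone.

Things in the scene. Friction and masses are not known exactly. Their poses are not given: they have to be found in the camera images.
- wand_blue: Wand, 150 mm long, round, about 80 g (varies): a white shaft 20 mm in diameter with a slightly chamfered foot and black code rings 8 to 43 mm from the foot, then from 87 mm up to the top a smooth blue grip 24 mm in diameter. Origin at the centre of its foot end; its z axis runs along the wand from foot to top. At the start it stands in the white stand; it belongs in the blue holder.
- wand_orange: Wand, 150 mm long, round, about 80 g (varies): a white shaft 20 mm in diameter with a slightly chamfered foot and black code rings 8 to 43 mm from the foot, then from 87 mm up to the top a smooth orange grip 24 mm in diameter. Origin at the centre of its foot end; its z axis runs along the wand from foot to top. At the start it stands in the orange holder.
- wand_orange_code (a point): Middle of the orange wand's black code rings: on its axis, 25 mm from its foot (hidden in the cup while it stands there). Axes as the wand's.
- wand_green: Wand, 150 mm long, round, about 80 g (varies): a white shaft 20 mm in diameter with a slightly chamfered foot and black code rings 8 to 43 mm from the foot, then from 87 mm up to the top a smooth green grip 24 mm in diameter. Origin at the centre of its foot end; its z axis runs along the wand from foot to top. It stands in the green holder and stays there.
- holder_blue: Fixed holder: foot disc (blue) 84 mm across and 8 mm thick, with a cream round cup on it, 38 mm outside (48 mm at the flared mouth), 53 mm high in all; bore 24 mm in diameter from the inner floor up to z = 45 mm, opening to 34 mm at the mouth (z = 53 mm). Origin at the centre of its underside, z up. Empty at the start.
- holder_orange: Fixed holder: foot disc (orange) 84 mm across and 8 mm thick, with a cream round cup on it, 38 mm outside (48 mm at the flared mouth), 53 mm high in all; bore 24 mm in diameter from the inner floor up to z = 45 mm, opening to 34 mm at the mouth (z = 53 mm). Origin at the centre of its underside, z up. 
- holder_green: Fixed holder: foot disc (green) 84 mm across and 8 mm thick, with a cream round cup on it, 38 mm outside (48 mm at the flared mouth), 53 mm high in all; bore 24 mm in diameter from the inner floor up to z = 45 mm, opening to 34 mm at the mouth (z = 53 mm). Origin at the centre of its underside, z up. 
- stand: Fixed holder: foot disc (white) 84 mm across and 8 mm thick, with a white round cup on it, 38 mm outside (48 mm at the flared mouth), 53 mm high in all; bore 24 mm in diameter from the inner floor up to z = 45 mm, opening to 34 mm at the mouth (z = 53 mm). Origin at the centre of its underside, z up. This is the parking stand; the wands do not belong in it.
- holder_blue_seat (a point): Centre of the inner floor of the blue holder, 8 mm above the table, 45 mm below the mouth: a wand's foot rests here when fully home. z up.
- holder_green_seat (a point): Centre of the inner floor of the green holder, 8 mm above the table, 45 mm below the mouth: a wand's foot rests here when fully home. z up.
- scanner: Fixed black desk-top code scanner, 85 x 85 mm in plan, 170 mm high, blue ring on its top and a red strip along the top edge on the window side; origin at the centre of its underside, z up. A dark red window with bright red bars is in its front face; the front looks along the scanner's own -x.
- scanner_window (a point): Middle of the scanner's window (66 mm wide, 70 mm high), 115 mm above the table. Axes as the scanner's: the window looks along -x, y is level along the window, z up.
- mouse: Loose black computer mouse, 105 x 60 mm, 34 mm high. Origin under its centre.
- tape_roll: Loose roll of white tape lying flat, 90 mm across, 25 mm high. Origin under its centre.
- carton: Loose cardboard carton with a violet print, 90 x 140 mm, 60 mm high. Origin under its centre, long side along its y.

How it is judged (in metres and radians):
On the way, in this order (a step that is already met when the one before it is completed fails the run):
1. the blue wand stands fully home in the blue holder, released (horizontal distance between wand_blue and holder_blue_seat below 0.006 m and z of wand_blue in the frame of holder_blue_seat below 0.005 m and angle between wand_blue's own z axis and vertical below 0.15 rad and contact force between the fingers and wand_blue below 0.2 N), for 0.2 s.
2. the orange wand is drawn clear of its holder (z of wand_orange in the frame of holder_orange above 0.056 m and contact force between the fingers and wand_orange above 0.5 N), for 0.2 s.
At the end, for the whole second after the job is handed in: Blue wand home in blue holder (6 mm, 5 mm deep), released; green in its own. Orange held still, touching nothing else, foot over 30 mm up, 29-63 deg from upright, stripes down, over 54 deg off the window's line of sight; stripes 60-150 mm before the window, within 40 mm sideways and in height (all of step 1 and horizontal distance between wand_green and holder_green_seat below 0.006 m and z of wand_green in the frame of holder_green_seat below 0.005 m and angle between wand_green's own z axis and vertical below 0.15 rad and x of wand_orange_code in the frame of scanner_window between -0.15 and -0.06 m and y of wand_orange_code in the frame of scanner_window between -0.04 and 0.04 m and z of wand_orange_code in the frame of scanner_window between -0.04 and 0.04 m and angle between wand_orange's own z axis and vertical between 0.5 and 1.1 rad and angle between the z axis of wand_orange and the x axis of scanner, either way round above 0.95 rad and height (world z) of wand_orange above 0.03 m and contact force between the fingers and wand_orange above 1 N and linear speed of wand_orange below 0.03 m/s and contact force between wand_orange and scanner below 0.2 N and contact force between wand_orange and stand below 0.2 N and contact force between wand_orange and holder_green below 0.2 N and contact force between wand_orange and holder_orange below 0.2 N and contact force between wand_orange and holder_blue below 0.2 N and contact force between wand_orange and carton below 0.2 N); the arm keeps its last pose, push and grip.
It fails at once if the scanner is touched (contact force between scanner and anything else above 2 N).
It fails at once if the green wand is lifted or taken out (distance of wand_green from where it was at the start of the episode above 0.015 m or angle between wand_green's own z axis and vertical above 0.25 rad).
It fails at once if the mouse, tape roll or carton is pushed away (distance of any of mouse, tape_roll, carton from where it was at the start of the episode above 0.02 m).
It also fails if it takes over 61 s, if anything falls off the work surface, if the arm or the gripper's body presses on something with over 40 N, if the wrist force passes 120 N, or if a joint passes its speed limit or range.

ROBOT

A 6-joint arm with a two-finger parallel gripper is mounted at the origin on the work surface. World frame = base frame: x ahead of the robot, y to its left, z up, the work surface at z = 0. Lengths are in mm, angles in degrees, forces in N, time in s.
With the tool pointing down it reaches from about 350 to 850 mm from the base axis. Payload 8.1 kg.
Tool frame: the origin (TCP) lies at the centre of the arm's flange, where the gripper is bolted on; the fingertips stand 173 mm ahead of it and the grasp point (between the pads) lies 155 mm ahead of it; z points along the fingers, y is the line along which they close (so a half turn about z gives the same grasp; the last joint's range is limited). The gripper opens to 85 mm and grips with 20 to 120 N. Pads are 22 mm wide; open, the fingers measure 114 mm over their backs; the gripper's body (76 mm by 85 mm) begins 54 mm behind the grasp point. The pads swing forward as they close: fully open they stand 13 mm farther back than shut.
Start: joints at [-70.497, 7.471, 85.268, -0, 87.261, -4.893], TCP at [247.85, -546.422, 404.692] pointing down, gripper open.
Joint ranges: [-169.43, 169.43], [-51.17, 129.36], [1.28, 143.12], [-76.62, 256.62], [0, 156.53], [-152.29, 152.29]. Speed limits (degrees/s): [136.94, 136.94, 159.86, 180, 180, 180].

INTERFACE

Orientations are given as [roll, pitch, yaw] about the fixed x, y, z axes, in that order (R = Rz(yaw) Ry(pitch) Rx(roll)).
In Python, from bench import * gives the robot as it stands.
- The arm moves only by the shell command python3 -m jog 'ROWS' [FORCE]. ROWS is text: rows parted by semicolons, each of 7 numbers parted by spaces: the shift along the tool's x, y, z scaled (see below), then the turn, a rotation vector about the tool's x, y, z scaled (see below), then the closure, from -1 (fully open) to 1 (shut). In form: tx ty tz wx wy wz hand; .... A call has 1 to 5 rows; each row shifts and turns the commanded pose from where the row before left it, along the tool's axes as they then stand; what a row does not reach is not made up. The controller multiplies each number of a shift by 0.1 m and each number of a turn by 60 degrees. A row lasts 1/8 s, in which the tool goes at most 62.5 mm and 10.7 degrees, less where a joint would pass 70% of its speed; a pose out of reach is approached as far as the arm can. A call with a number of a shift or a turn outside -1 to 1 is refused whole. A call with a gripper value outside its range is refused whole. The fingers move at their own pace and stop on an object; FORCE is the grip in N (left out, the last holds). Time passes only in rows, so rows that do not move let the fingers close. It gives the time, the measured TCP pose, the force, the opening and the grip force at its end, in the units of the state.
- sense(): the state, without advancing time (a new reading comes with each control period).
- snapshot(name): name is "side" or "top" or "wrist"; returns a dict with "img" (384x512x3 uint8, red, green, blue), "fx", "fy", "cx", "cy" (pixels), "extrinsics" (4x4, takes a point from camera to world coordinates). Camera axes: x right, y down, z forward; pixel columns grow to the right and rows downward; lengths in mm; the calibration is good to about 2 mm. A picture is of the moment at which its call begins. There is no depth.
- hand_in(): hands the job in; it is judged then, once.
The state is a dict: "time": time; "joint_pos": joint angles; "qd": joint speeds; "joint_efforts": joint torques, N m; "tool_pos": TCP position; "tcp_rot": TCP orientation; "ft_force": force on the tool from outside, world axes, zero at the start; "wrist_torque": the same for the moment, N m; "finger_gap": finger opening in mm; "grip_force": force on a finger pad.
Only numpy, scipy, OpenCV 4.12 (cv2) and the standard library are available. Lean on these libraries where they do the work, as an engineer would, in place of code of your own. Each camera call takes 0.05 s, during which the arm holds its last target. There are 200 camera calls.

## Working session

There is one attempt and no reset: what is moved stays moved. The work goes in short steps, Python scripts to look and compute and a shell command to move; the robot and the scene stay as the last step left them, time stands still between calls to the robot, and variables do not carry over. Pictures are saved under pics/ and viewed, at most 10 in all, crops included, and the job is handed in when it is done.

```bash
mkdir -p pics; ls
cat > h.py <<'E'
from bench import *
import numpy as np, cv2
from scipy.spatial.transform import Rotation as R
def save(s,fn,crop=None,k=1):
    im=s["img"]
    if crop: x0,y0,x1,y1=crop; im=im[y0:y1,x0:x1]
    im=cv2.resize(im,None,fx=k,fy=k,interpolation=cv2.INTER_CUBIC)
    cv2.imwrite(fn,im[:,:,::-1])
def ray(s,u,v):
    E=np.array(s["extrinsics"]); d=E[:3,:3]@np.array([(u-s["cx"])/s["fx"],(v-s["cy"])/s["fy"],1])
    return E[:3,3],d/np.linalg.norm(d)
def atz(s,u,v,z):
    o,d=ray(s,u,v); return o+d*(z-o[2])/d[2]
def tri(rs):
    A=sum(np.eye(3)-np.outer(d,d) for o,d in rs); b=sum((np.eye(3)-np.outer(d,d))@o for o,d in rs)
    p=np.linalg.solve(A,b); return p,[np.linalg.norm((np.eye(3)-np.outer(d,d))@(p-o)) for o,d in rs]
def proj(s,p):
    E=np.array(s["extrinsics"]); q=E[:3,:3].T@(np.array(p)-E[:3,3]); return s["fx"]*q[0]/q[2]+s["cx"],s["fy"]*q[1]/q[2]+s["cy"]
E
python3 - <<'E'
from h import *
import pickle
S={n:snapshot(n) for n in("top","side","wrist")}
pickle.dump(S,open("s0.pkl","wb"))
for n in S: print(n,S[n]["fx"],np.round(S[n]["extrinsics"],3).tolist())
save(S["top"],"pics/top0.png",None,1.5); save(S["side"],"pics/side0.png",None,1.5)
print(sense())
E
```

```text
pics
top 382.75846998015186 [[-0.004, -0.999, 0.042, 567.89], [-1.0, 0.004, -0.002, 17.939], [0.002, -0.042, -0.999, 1009.387], [0.0, 0.0, 0.0, 1.0]]
side 361.5372804261852 [[-0.835, -0.424, 0.351, 330.136], [-0.55, 0.634, -0.543, 495.344], [0.008, -0.647, -0.763, 739.164], [0.0, 0.0, 0.0, 1.0]]
wrist 304.95155475713926 [[0.412, -0.876, -0.252, 312.088], [-0.911, -0.396, -0.112, -517.048], [-0.002, 0.276, -0.961, 372.49], [0.0, 0.0, 0.0, 1.0]]
{'time': 0.15, 'joint_pos': array([-7.04980488e+01,  7.50454654e+00,  8.53161488e+01, -2.24437828e-03,
        8.72611713e+01, -4.89477776e+00]), 'qd': array([ 0.03843165, -0.18035501, -0.34588674,  0.08747285,  0.0047699 ,
        0.0082718 ]), 'joint_efforts': array([ 5.32845661e-04, -5.70063078e+01, -5.01158917e+01, -5.17093140e-04,
        9.59644094e-03,  1.01054600e-04]), 'tool_pos': array([ 247.76808857, -546.25485511,  403.88019154]), 'tcp_rot': array([-1.79918241e+02, -4.75187087e-03,  2.43968344e+01]), 'ft_force': array([ 0.31370821,  0.15238889, -0.02107844]), 'wrist_torque': array([-0.00736197, -0.01798177,  0.00331329]), 'grip_force': 0.0, 'finger_gap': 85.41308205420306}
```

View pics/top0.png

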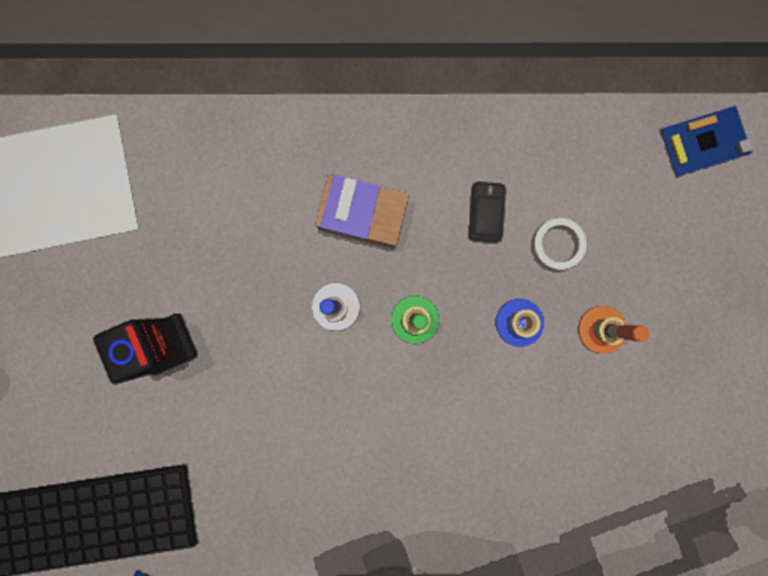

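View pics/side0.png

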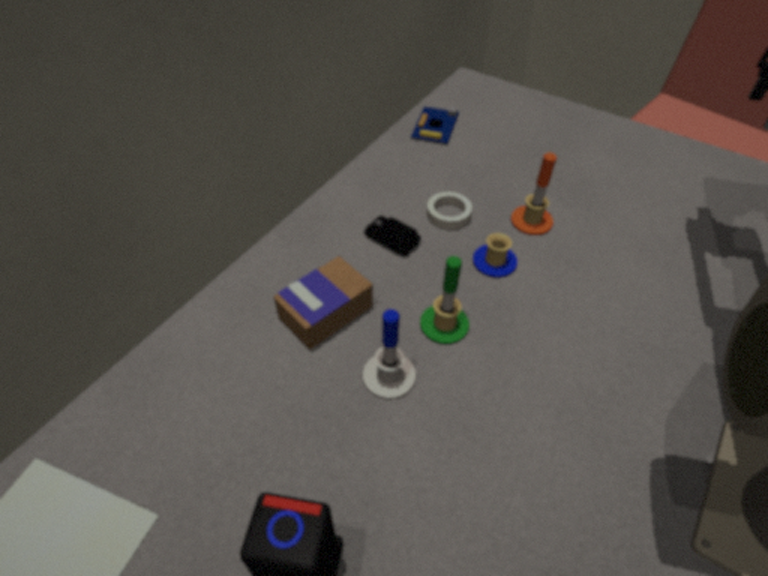

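Run:
```python
from h import *
import pickle
S=pickle.load(open("s0.pkl","rb")); t=S["top"]; s=S["side"]
def T(u,v): return ray(t,u/1.5,v/1.5)
def D(u,v): return ray(s,u/1.5,v/1.5)
for n,a,b in [("disc blue",(520,322),(495,260)),("disc green",(415,319),(444,323)),("disc orange",(602,329.5),(532.5,219)),("disc stand",(335.5,307),(389,375)),
 ("mouth blue",(525,323),(498,242)),("mouth orange",(610,331),(536.5,203)),("mouth green",(417,320),(446.5,302)),
 ("top blue",(326,307),(391,315)),("top green",(419,322),(453,262)),("top orange",(641,333),(548.5,157)),("scan ring",(121,351),(286,529)),("strip",(137,346),(292,506)),
 ("carton tl",(331,177),(338,262)),("cartn near",(397,246),(372,289))]:
    p,e=tri([T(*a),D(*b)]); print(n,p.round(1),np.round(e,1))
```

```text
disc blue [ 539.1 -218.5    4.2] [0.7 0.7]
disc green [545.7 -34.7   4.4] [0. 0.]
disc orange [ 525.3 -360.1    8.6] [1. 1.]
disc stand [567.3 104.2   5. ] [0.1 0.1]
mouth blue [ 539.5 -214.7   53.9] [0.1 0.1]
mouth orange [ 525.1 -356.5   52.7] [0.4 0.4]
mouth green [546.1 -34.6  60.2] [0.9 0.9]
top blue [567.2 104.9 158.9] [0.2 0.2]
top green [545.1 -32.4 156.6] [0.5 0.5]
top orange [ 527.6 -362.1  154.9] [0.8 0.8]
scan ring [503.7 401.7 169.2] [1.2 1.2]
strip [512.1 379.7 168.5] [0.4 0.4]
carton tl [722.2  79.7 166.9] [39.9 39.9]
cartn near [670.6  -2.5  43.4] [0.9 0.9]
```

Run:
```python
from h import *
import pickle
S=pickle.load(open("s0.pkl","rb")); 
a=cv2.resize(S["top"]["img"][190:270,50:250],None,fx=4,fy=4,interpolation=cv2.INTER_CUBIC)
b=cv2.resize(S["top"]["img"][190:250,310:450],None,fx=5,fy=4,interpolation=cv2.INTER_CUBIC)[:,:800]
b=np.pad(b,((0,0),(0,800-b.shape[1]),(0,0)))
cv2.imwrite("pics/c0.png",np.vstack([a,b])[:,:,::-1]); print(a.shape,b.shape)
```

```text
(320, 800, 3) (240, 800, 3)
```

View pics/c0.png

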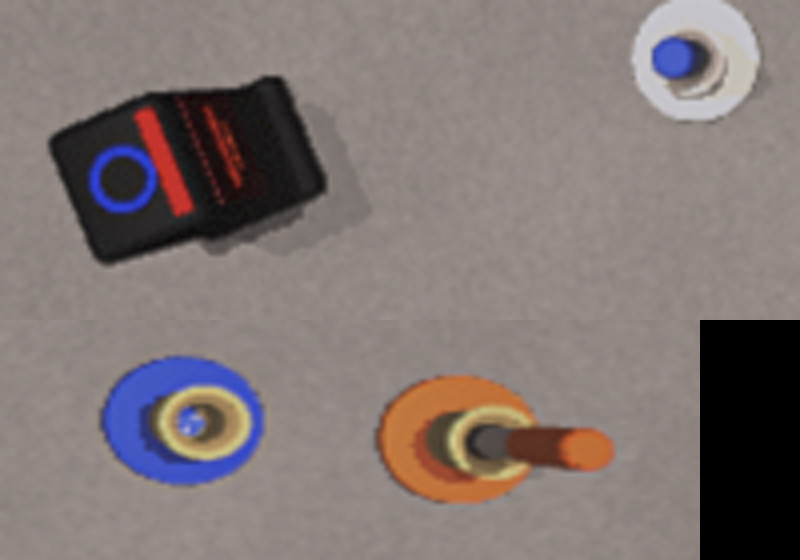

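Run:
```python
from h import *
import pickle
t=pickle.load(open("s0.pkl","rb"))["top"]
f=lambda u,v,z: atz(t,50+u/4,190+v/4,z).round(1)
print("corners170",[f(*p,170)[:2] for p in [(52,140),(105,262),(190,240),(152,93)]])
print("strip",f(143,112,170),f(184,214,170),"ring",f(124,179,170))
print("window",f(224,147,115),f(208,108,115),f(240,185,115))
print("foot front",[f(*p,z)[:2] for p in[(280,80),(325,185)] for z in (0,30)])
```

```text
corners170 [array([524.4, 440.9]), array([458.1, 410.9]), array([469.8, 364.9]), array([549.8, 386.7])]
strip [539.5 391.5 170. ] [483.9 368.3 170. ] ring [503.1 401.3 170. ]
window [517.1 368.5 115. ] [539.8 378.1 115. ] [495. 359. 115.]
foot front [array([554.3, 377.4]), array([554.7, 366.7]), array([485.4, 347.1]), array([487.9, 337.3])]
```

```bash
python3 -m jog '.48 -.2 0 0 0 0 -1;.48 -.2 0 0 0 0 -1;.48 -.2 0 0 0 0 -1;.48 -.2 0 0 0 0 -1;.48 -.2 0 0 0 0 -1'
python3 -m jog '.48 -.2 0 0 0 0 -1;.48 -.2 0 0 0 0 -1;0 0 0 0 0 0 -1;0 0 0 0 0 0 -1'
python3 - <<'E'
from h import *
import pickle
w=snapshot("wrist"); pickle.dump(w,open("w1.pkl","wb")); save(w,"pics/w1.png",None,1.5); print(sense()["tool_pos"],sense()["tcp_rot"])
E
```

```text
time: 0.78
tool_pos: [426.0, -354.8, 404.4]
tcp_rot: [-180.0, 0.0, 24.4]
ft_force: [0.9, -0.7, 0.5]
finger_gap: 85.5
grip_force: 0.0
time: 1.27
tool_pos: [495.9, -280.2, 404.3]
tcp_rot: [-180.0, 0.0, 24.4]
ft_force: [-0.7, -0.2, -0.3]
finger_gap: 85.3
grip_force: 0.0
[ 495.5262659  -280.69982827  404.41862306] [-1.79987180e+02  4.02334001e-02  2.43731919e+01]
```

View pics/w1.png

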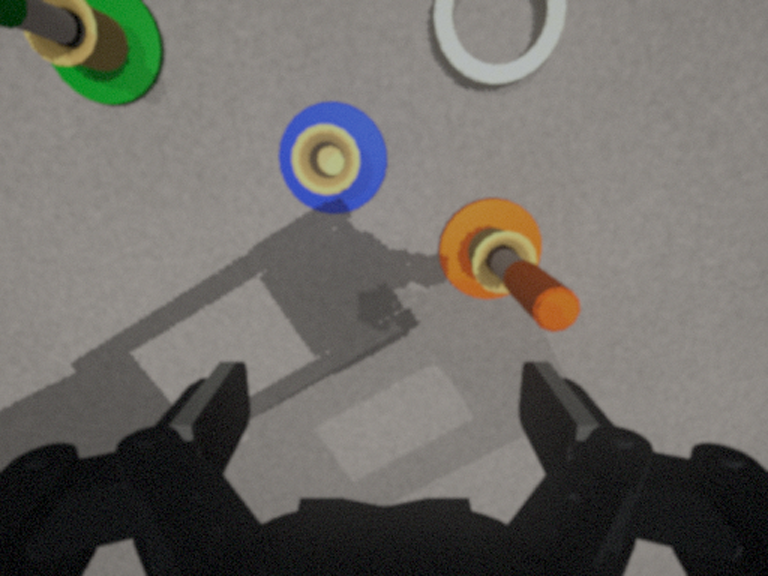

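The wrist view shows the blue holder's disc at (333,157) and mouth at (326,159), the orange disc at (491,248) and wand top at (556,309).

Run:
```python
from h import *
import pickle
S=pickle.load(open("s0.pkl","rb")); t=S["top"]; s=S["side"]; w=pickle.load(open("w1.pkl","rb"))
q=lambda S,p: ray(S,p[0]/1.5,p[1]/1.5)
for n,a,b,c,z in [("disc blue",(520,322),(495,260),(333,157),8),("mouth blue",(525,323),(498,242),(326.5,158.5),53),("disc orange",(602,329.5),(532.5,219),(491,248),8),("mouth orange",(610,331),(536.5,203),(504.5,260.5),53),("top orange",(641,333),(548.5,157),(556,309),158)]:
    for v in ([a,c],[b,c]): pass
    p,e=tri([q(t,a),q(s,b),q(w,c)]); print(n,p.round(1),np.round(e,1),"w@z",atz(w,c[0]/1.5,c[1]/1.5,z).round(1),"t@z",atz(t,a[0]/1.5,a[1]/1.5,z).round(1))
```

```text
disc blue [ 540.1 -217.     5.9] [0.9 2.  2.6] w@z [ 542.4 -216.     8. ] t@z [ 539.8 -217.3    8. ]
mouth blue [ 540.5 -216.1   51.9] [1.4 0.5 1.5] w@z [ 541.9 -216.7   53. ] t@z [ 539.4 -215.    53. ]
disc orange [ 526.8 -360.8    7.2] [0.8 2.4 2.9] w@z [ 529.7 -360.     8. ] t@z [ 526.2 -359.9    8. ]
mouth orange [ 526.7 -359.7   49.3] [2.3 1.3 2.7] w@z [ 529.4 -359.6   53. ] t@z [ 525.5 -356.2   53. ]
top orange [ 527.6 -361.3  155.2] [1.1 0.5 0.8] w@z [ 528.3 -359.1  158. ] t@z [ 527. -361.  158.]
```

```bash
python3 -m jog '.32 -.46 0 0 0 0 -1;.32 -.46 0 0 0 0 -1;.32 -.46 0 0 0 0 -1;.32 -.46 0 0 0 0 -1;0 0 0 0 0 0 -1'
cat > fb.py <<'E'
from h import *
import pickle,sys
def top(w,lo,hi,z=158):
    hsv=cv2.cvtColor(w["img"],cv2.COLOR_RGB2HSV); m=cv2.inRange(hsv,lo,hi)
    n,l,st,c=cv2.connectedComponentsWithStats(m)
    for i in range(1,n):
        if st[i,4]>80: print(st[i].tolist(),c[i].round(1),atz(w,*c[i],z).round(1))
w=snapshot("wrist"); pickle.dump(w,open(sys.argv[1]+".pkl","wb")); save(w,"pics/"+sys.argv[1]+".png",None,1.5)
top(w,(105,120,60),(130,255,255)); x=sense(); print(x["tool_pos"],x["tcp_rot"])
E
python3 fb.py w2
```

```text
time: 1.95
tool_pos: [536.6, -57.8, 404.8]
tcp_rot: [-180.0, -0.0, 24.6]
ft_force: [0.6, -1.6, 0.7]
finger_gap: 85.4
grip_force: 0.0
[36, 43, 76, 41, 2170] [71.4 64.5] [573.   92.3 158. ]
[338, 180, 65, 62, 1753] [364.2 204.2] [ 568.6 -131.5  158. ]
[536.42681614 -59.47252488 404.72247584] [1.79982320e+02 1.37904372e-02 2.44777791e+01]
```

View pics/w2.png

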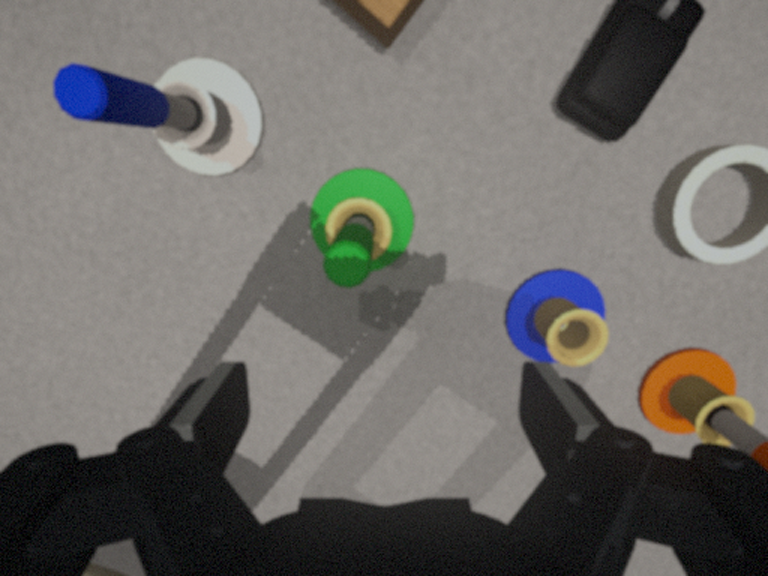

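Blue wand top is at (81,92), stand disc (209,116), green top (348,264), blue holder mouth (576,337).

Run:
```python
from h import *
import pickle
w=pickle.load(open("w2.pkl","rb"));w1=pickle.load(open("w1.pkl","rb"));S=pickle.load(open("s0.pkl","rb"))
f=lambda u,v,z: atz(w,u/1.5,v/1.5,z).round(1)
print("bluetop",f(81,92,158),"stand disc",f(209,116,8),"mouth blue",f(576.5,337.5,53),"disc",f(556,315,8),"green top",f(347.5,264,158), "green disc",f(362,219,8))
q=lambda S,a,b: ray(S,a/1.5,b/1.5)
print(tri([q(w,81,92),q(S["top"],326,307)]),tri([q(w,576.5,337.5),q(w1,326.5,158.5)]))
```

```text
bluetop [570.2 103.2 158. ] stand disc [572.2 103.1   8. ] mouth blue [ 540.9 -214.9   53. ] disc [ 542.9 -214.6    8. ] green top [547.6 -33.2 158. ] green disc [549.1 -32.6   8. ]
(array([568.42684242, 105.91932874, 153.00657251]), [np.float64(1.075371870425163), np.float64(1.0753718704252047)]) (array([ 541.12816563, -216.32588733,   50.66965661]), [np.float64(0.6750417565129903), np.float64(0.6750417565130101)])
```

```bash
python3 -m jog '.32 -.45 0 0 0 0 -1;.32 -.45 0 0 0 0 -1;.32 -.45 0 0 0 0 -1;0 0 0 0 0 0 -1;0 0 0 0 0 0 -1'
python3 fb.py w3
```

```text
time: 2.62
tool_pos: [568.5, 100.9, 404.5]
tcp_rot: [180.0, 0.0, 24.3]
ft_force: [0.4, -0.7, 0.5]
finger_gap: 85.2
grip_force: 0.0
[401, 0, 18, 18, 91] [410.5   7.8] [724.9  65.1 158. ]
[236, 169, 31, 44, 894] [250.9 193.4] [573.2 107.  158. ]
[428, 248, 63, 55, 1700] [454.6 270.8] [581.  -66.7 158. ]
[568.44439052 100.66054777 404.53776995] [1.79964724e+02 3.58746502e-02 2.42572395e+01]
```

View pics/w3.png

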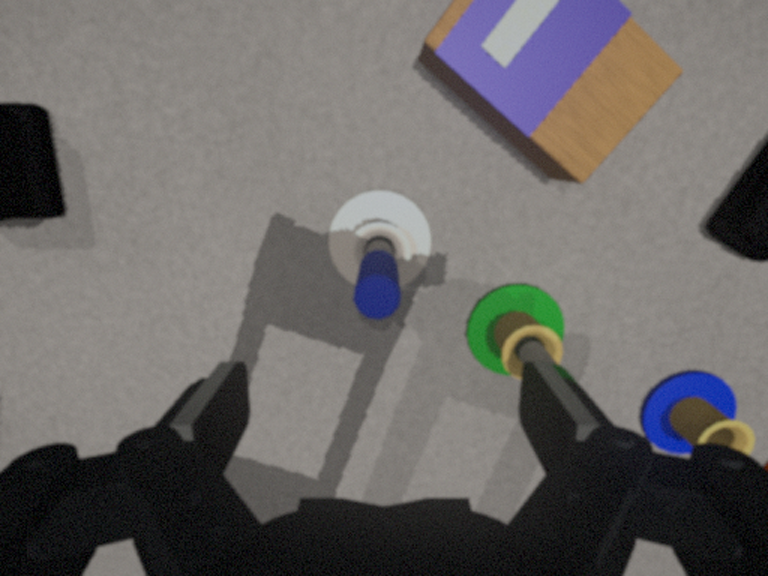

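```bash
python3 -m jog '.02 -.03 .4 0 0 0 -1;0 0 .4 0 0 0 -1;0 0 .41 0 0 0 -1;0 0 0 0 0 0 -1;0 0 0 0 0 0 1' 50
python3 -m jog '0 0 0 0 0 0 1;0 0 0 0 0 0 1;0 0 0 0 0 0 1;0 0 0 0 0 0 1'
```

```text
time: 3.3
tool_pos: [569.5, 105.3, 285.5]
tcp_rot: [180.0, -0.1, 24.3]
ft_force: [0.9, -0.6, -0.3]
finger_gap: 69.8
grip_force: 0.0
time: 3.8
tool_pos: [569.5, 106.5, 285.3]
tcp_rot: [179.9, -0.1, 24.4]
ft_force: [0.4, -1.5, 5.9]
finger_gap: 23.1
grip_force: 49.1
```

```bash
python3 -m jog '0 0 -.3 0 0 0 1;0 0 -.45 0 0 0 1;0 0 -.45 0 0 0 1;0 0 -.5 0 0 0 1;0 0 0 0 0 0 1'
python3 fb.py w4
```

```text
time: 4.42
tool_pos: [569.6, 106.7, 459.7]
tcp_rot: [179.8, -0.5, 24.4]
ft_force: [0.3, -0.5, -1.1]
finger_gap: 22.9
grip_force: 49.3
[224, 216, 65, 112, 5290] [255.9 275.4] [486.2  68.1 158. ]
[410, 237, 56, 48, 1264] [433.5 256.7] [576.8 -82.6 158. ]
[569.19975127 106.67380816 456.41870132] [179.91362575  -0.26649167  24.41382401]
```

```bash
python3 -m jog '-.26 .47 0 0 0 0 1;-.26 .47 0 0 0 0 1;-.26 .47 0 0 0 0 1;-.26 .47 0 0 0 0 1;-.27 .47 0 0 0 0 1'
python3 -m jog '-.27 .47 0 0 0 0 1;0 0 0 0 0 0 1;0 0 0.4 0 0 0 1;0 0 .2 0 0 0 1;0 0 0 0 0 0 1'
python3 fb.py w5
python3 - <<'E'
from h import *
import pickle
w=pickle.load(open("w5.pkl","rb")); x=sense();
p=x["tool_pos"]; rot=R.from_euler("xyz",x["tcp_rot"],degrees=True).as_matrix()
for d in (125,155,275): print(d,np.round(proj(w,p+rot[:,2]*d),1)*1.5)
print("mouth exp",np.array(proj(w,[541.5,-216,53]))*1.5)
E
```

```text
time: 5.1
tool_pos: [545.9, -163.1, 451.4]
tcp_rot: [-179.9, 0.1, 24.4]
ft_force: [1.1, 0.6, -0.7]
finger_gap: 22.8
grip_force: 49.3
time: 5.72
tool_pos: [540.8, -214.5, 390.6]
tcp_rot: [-179.7, 0.2, 24.4]
ft_force: [-0.6, -0.4, -0.3]
finger_gap: 22.8
grip_force: 49.4
[224, 130, 70, 67, 2018] [258.4 155.2] [ 574.5 -199.8  158. ]
[253, 162, 14, 11, 116] [258.9 167. ] [ 567.4 -203.4  158. ]
[224, 216, 65, 111, 5310] [255.9 275.3] [ 491.5 -235.6  158. ]
[ 541.31398116 -214.82582668  392.71695933] [-1.79882673e+02  8.77676439e-02  2.44480914e+01]
125 [387.45 465.6 ]
155 [387.   399.75]
275 [386.1 287.1]
mouth exp [388.61721699 260.50496202]
```

View pics/w5.png

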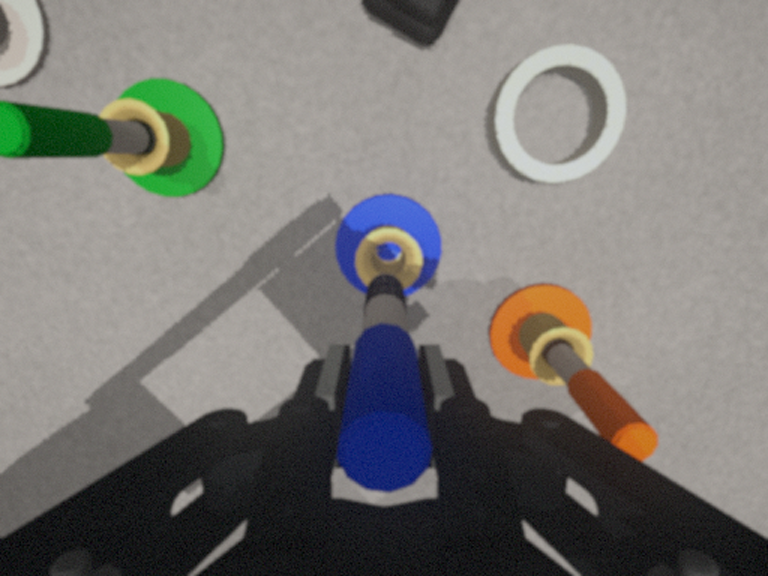

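```bash
python3 -m jog '.015 .02 .4 0 0 0 1;0 0 .2 0 0 0 1;0 0 .1 0 0 0 1;0 0 .1 0 0 0 1;0 0 0.05 0 0 0 1'
python3 -m jog '0 0 .08 0 0 0 1;0 0 0 0 0 0 1'
```

```text
time: 6.4
tool_pos: [543.5, -216.6, 308.7]
tcp_rot: [-180.0, 0.0, 24.4]
ft_force: [-2.7, 2.8, 1.2]
finger_gap: 22.8
grip_force: 49.6
time: 6.65
tool_pos: [543.4, -216.7, 300.1]
tcp_rot: [-179.9, 0.0, 24.4]
ft_force: [-2.0, 0.9, -1.6]
finger_gap: 23.1
grip_force: 49.3
```

```bash
python3 -m jog '0 0 .06 0 0 0 1;0 0 .05 0 0 0 1;0 0 .03 0 0 0 1;0 0 0 0 0 0 1'
```

```text
time: 7.15
tool_pos: [543.5, -216.6, 286.5]
tcp_rot: [-180.0, 0.0, 24.4]
ft_force: [-2.7, 2.6, -1.4]
finger_gap: 22.8
grip_force: 49.4
```

```bash
python3 -m jog '0 0 .03 0 0 0 1;0 0 0 0 0 0 1'
python3 -m jog '0 0 0 0 0 0 -1;0 0 0 0 0 0 -1;0 0 0 0 0 0 -1;0 0 0 0 0 0 -1'
python3 fb.py w6
```

```text
time: 7.4
tool_pos: [543.8, -216.7, 285.3]
tcp_rot: [180.0, -0.0, 24.4]
ft_force: [-6.8, 6.2, 9.3]
finger_gap: 22.8
grip_force: 50.7
time: 7.9
tool_pos: [543.7, -217.0, 283.7]
tcp_rot: [180.0, -0.0, 24.4]
ft_force: [0.1, 0.2, -0.4]
finger_gap: 85.5
grip_force: 0.0
[205, 144, 98, 86, 3806] [253.6 176.4] [ 587.4 -196.4  158. ]
[221, 218, 61, 113, 5297] [251.9 278. ] [ 553.8 -210.8  158. ]
[ 543.65204427 -216.92020953  283.67251425] [ 1.79989123e+02 -4.51434672e-03  2.43923797e+01]
```

```bash
python3 -m jog '0 0 -.4 0 0 0 -1;0 0 -.4 0 0 0 -1;0 0 -.4 0 0 0 -1;-.2 .35 0 0 0 0 -1;-.2 .35 0 0 0 0 -1'
python3 -m jog '-.2 .35 0 0 0 0 -1;0 0 0 0 0 0 -1;0 0 0 0 0 0 -1'
python3 - <<'E'
from h import *
import pickle
w=snapshot("wrist"); s=snapshot("side"); pickle.dump((w,s),open("w7.pkl","wb"))
a=cv2.resize(w["img"],(640,480)); u,v=map(int,proj(s,[541,-217,80]))
b=cv2.resize(s["img"][v-30:v+30,u-10:u+10],(160,480))
cv2.imwrite("pics/w7.png",np.hstack([a,b])[:,:,::-1]); x=sense(); print(x["tool_pos"],x["tcp_rot"],u,v)
for n,p in [("bluetop",[541.5,-216.5,158]),("bluemouth",[541.5,-216.5,53]),("orangetop",[528,-360,158])]: print(n,np.array(proj(w,p))*1.25)
E
```

```text
time: 8.57
tool_pos: [536.3, -297.7, 404.9]
tcp_rot: [179.9, -0.1, 24.5]
ft_force: [0.2, -0.5, 0.2]
finger_gap: 85.3
grip_force: 0.0
time: 8.95
tool_pos: [532.4, -337.0, 403.4]
tcp_rot: [-180.0, -0.0, 24.4]
ft_force: [0.1, -0.3, 0.5]
finger_gap: 85.3
grip_force: 0.0
[ 532.61807145 -336.2528669   403.63573597] [-1.79975568e+02 -8.75555782e-03  2.44532703e+01] 333 153
bluetop [127.27733918 153.37869706]
bluemouth [190.00958737 145.55421249]
orangetop [352.2115779  274.87259457]
```

View pics/w7.png

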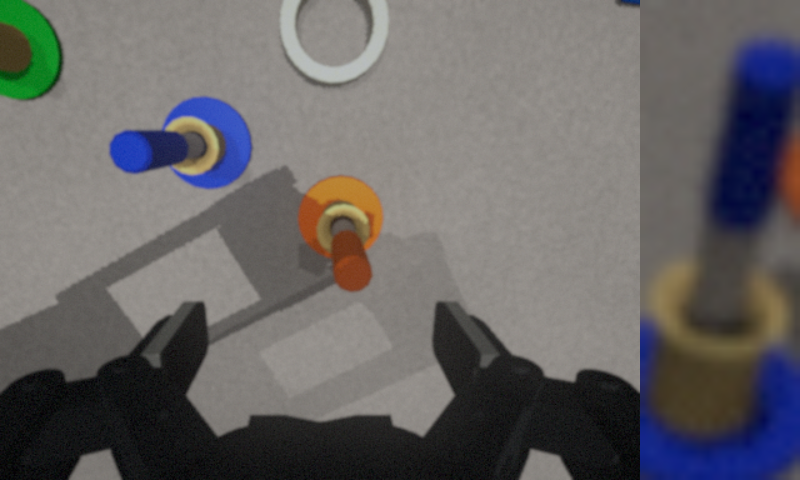

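The blue wand stands home in its holder (top at (135,151), as predicted); the orange top at (351,272) agrees to about 2 mm.

```bash
python3 -m jog '-.13 .2 0 0 0 0 -1;0 0 .4 0 0 0 -1;0 0 .4 0 0 0 -1;0 0 .39 0 0 0 -1;0 0 0 0 0 0 1' 70
python3 -m jog '0 0 0 0 0 0 1;0 0 0 0 0 0 1;0 0 0 0 0 0 1;0 0 0 0 0 0 1'
python3 -m jog '0 0 -.2 0 0 0 1;0 0 -.4 0 0 0 1;0 0 -.5 0 0 0 1;0 0 -.5 0 0 0 1;0 0 0 0 0 0 1'
```

```text
time: 9.68
tool_pos: [527.4, -360.1, 280.5]
tcp_rot: [-179.6, 0.2, 24.4]
ft_force: [0.1, 0.9, -0.5]
finger_gap: 69.9
grip_force: 0.0
time: 10.18
tool_pos: [529.4, -361.1, 287.5]
tcp_rot: [179.8, -0.1, 24.4]
ft_force: [-1.1, 1.8, 6.9]
finger_gap: 22.5
grip_force: 68.2
time: 10.8
tool_pos: [529.4, -361.3, 453.5]
tcp_rot: [179.4, -0.3, 24.4]
ft_force: [0.5, -0.1, -0.3]
finger_gap: 23.0
grip_force: 69.0
```

```bash
python3 -m jog '.1 -.52 0 0 0 0 1;.1 -.52 0 0 0 0 1;.1 -.52 0 0 0 0 1;.1 -.52 0 0 0 0 1;.1 -.52 0 0 0 0 1'
python3 -m jog '.1 -.52 0 0 0 0 1;.1 -.52 0 0 0 0 1;.1 -.52 0 0 0 0 1;.1 -.52 0 0 0 0 1;.1 -.52 0 0 0 0 1'
python3 -m jog '.1 -.52 0 0 0 0 1;0 0 0 0 0 0 1'
```

```text
time: 11.42
tool_pos: [466.0, -101.8, 444.8]
tcp_rot: [180.0, -0.0, 24.4]
ft_force: [0.6, -0.3, -0.4]
finger_gap: 22.7
grip_force: 69.1
time: 12.05
tool_pos: [404.1, 155.5, 445.0]
tcp_rot: [180.0, -0.0, 24.4]
ft_force: [0.1, 0.8, -1.7]
finger_gap: 22.4
grip_force: 69.1
time: 12.3
tool_pos: [391.2, 208.4, 444.9]
tcp_rot: [-180.0, -0.0, 24.7]
ft_force: [-0.4, 0.6, -1.1]
finger_gap: 22.4
grip_force: 69.3
```

```bash
python3 -m jog '0 0 0 0 .15 0 1;0 0 0 0 .15 0 1;0 0 0 0 .15 0 1;0 0 0 0 .15 0 1;0 0 0 0 .15 0 1'
python3 -m jog '0 0 0 0 0 0 1;0 0 0 0 0 0 1'
cat > fin.py <<'E'
from h import *
x=sense(); p=x["tool_pos"]; r=R.from_euler("xyz",x["tcp_rot"],degrees=True).as_matrix()
z=r[:,2]; code=p+254.5*z; n=np.array([.385,-.923,0]); h=np.array([.923,.385,0]); W=np.array([517,368.5,115]); d=code-W
print(p.round(1),x["joint_pos"].round(1),"code",code.round(1),"front",d@n,"side",d@h,"up",d[2],"tilt",np.degrees(np.arccos(-z[2])),"sight",np.degrees(np.arccos(abs(z@n))))
t=W+100*n; print("shift in tool (x0.1m):",(r.T@(t-code)/100).round(3))
E
python3 fin.py
```

```text
time: 12.92
tool_pos: [392.7, 204.6, 444.9]
tcp_rot: [179.9, -45.3, 24.4]
ft_force: [0.2, 0.5, -1.5]
finger_gap: 22.4
grip_force: 69.2
time: 13.18
tool_pos: [392.7, 205.0, 444.9]
tcp_rot: [180.0, -44.8, 24.4]
ft_force: [-0.2, -0.0, -0.3]
finger_gap: 22.7
grip_force: 69.2
[392.7 205.  444.9] [ 19.4 -43.2 127.5   4.4  51.1  83.7] code [556.2 278.9 264.4] front 97.77524867461636 side 1.6559375386374084 up 149.39409179090057 tilt 44.823311322867696 sight 88.81384046297994
shift in tool (x0.1m): [-1.065  0.021  1.047]
```

```bash
python3 -m jog '-.27 0 .26 0 0 0 1;0 0 0 0 0 0 1'; python3 fin.py
```

```text
time: 13.42
tool_pos: [391.6, 204.9, 403.8]
tcp_rot: [-180.0, -44.5, 24.4]
ft_force: [-0.5, 0.2, -1.7]
finger_gap: 22.5
grip_force: 69.2
[391.6 204.9 403.8] [ 19.5 -42.8 131.5   4.7  47.1  83.3] code [554.  278.6 222.3] front 97.1961355999265 side -0.4577608596941743 up 107.28006479825578 tilt 44.49033644084283 sight 88.76102180618625
shift in tool (x0.1m): [-0.749  0.029  0.768]
```

```bash
python3 -m jog '.2 0 .2 0 -.085 0 1;-.25 0 .25 0 0 0 1;0 0 0 0 0 0 1'; python3 fin.py
```

```text
time: 13.8
tool_pos: [414.7, 215.5, 369.8]
tcp_rot: [-180.0, -39.5, 24.4]
ft_force: [0.3, 0.1, -1.4]
finger_gap: 22.6
grip_force: 69.2
[414.7 215.5 369.8] [ 20.  -33.6 128.4   3.9  45.8  83.9] code [562.  282.4 173.4] front 96.78338262366276 side 8.42530078569434 up 58.37773378084404 tilt 39.492867670011734 sight 88.86611298546016
shift in tool (x0.1m): [-0.437  0.03   0.396]
```

Room again in joint 3; finish the descent.

```bash
python3 -m jog '-.19 0.01 .22 0 0 0 1;-.17 .01 .2 0 0 0 1;0 0 0 0 0 0 1;0 0 0 0 0 0 1'; python3 fin.py
python3 - <<'E'
from h import *
s=snapshot("side"); t=snapshot("top")
a=cv2.resize(s["img"][150:384,60:372],(520,390)); b=cv2.resize(t["img"][150:290,30:214],(276,210)); b=np.pad(b,((0,180),(0,0),(0,0)))
cv2.imwrite("pics/f.png",np.hstack([a,b])[:,:,::-1])
E
```

```text
time: 14.3
tool_pos: [415.9, 213.8, 319.4]
tcp_rot: [180.0, -40.1, 24.4]
ft_force: [0.3, -0.7, -1.3]
finger_gap: 22.7
grip_force: 69.2
[415.9 213.8 319.4] [ 19.7 -30.9 132.2   4.8  38.8  82.6] code [565.2 281.4 124.7] front 98.895992894491 side 10.924525927968158 up 9.65797164825213 tilt 40.07460237988146 sight 88.88258684240536
shift in tool (x0.1m): [-0.146  0.008  0.003]
```

View pics/f.png

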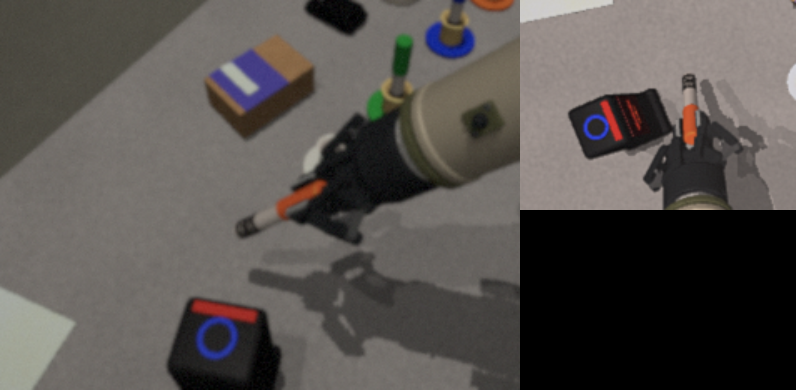

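Run:
```python
from h import *
s=snapshot("side"); t=snapshot("top")
p,e=tri([ray(s,60+246*.6,150+227*.6),ray(t,30+168.5/1.5,150+82/1.5)]); d=p-[517,368.5,115]
print(p,e,d@[.385,-.923,0],d@[.923,.385,0],sense()["grip_force"],np.abs(sense()["qd"]).max())
```

```text
[568.23955194 283.64347216 118.11050613] [np.float64(0.17337326165186767), np.float64(0.1733732616519879)] 98.04980269520757 14.624343216002325 69.20617450028658 0.688232672507196
```

The pictures agree: the stripes are 98 mm in front of the window, 11–15 mm to the side and 3–10 mm above its middle. I'm handing in.

```bash
python3 -c "
from bench import *
print(hand_in())"
```

```text
the job is handed in; nothing more can be done
None
```

The blue wand is home and released in its blue holder, and the orange wand is held tipped about 40° across the scanner window, stripes lowest and about 98 mm in front of it; handed in, but no verdict was returned.

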